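# Switch on the demo toys in order

## Robot

A 7-joint arm with a two-finger parallel gripper is mounted at the origin on the work surface. World frame = base frame: x ahead of the robot, y to its left, z up, the work surface at z = 0. Lengths are in m, angles in rad, forces in N, time in s.
With the tool pointing down it reaches from about 0.425 to 1.025 m from the base axis. Payload 3.6 kg.
Tool frame: the origin (TCP) lies at the very end of the fingers, on their centre line; the grasp point (between the pads) lies 19 mm behind it; z points along the fingers, y is the line along which they close (so a half turn about z gives the same grasp; the last joint's range is limited). The gripper opens to 85 mm and grips with 20 to 120 N. Pads are 22 mm wide; open, the fingers measure 114 mm over their backs; the gripper's body (76 mm by 85 mm) begins 54 mm behind the grasp point. The pads swing forward as they close: fully open they stand 13 mm farther back than shut.
Start: joints at [1.097, 0.591, 0.048, 1.609, -0.033, 0.943, -0.034], TCP at [0.269, -0.673, 0.231] pointing down, gripper open.
Joint ranges: [-2.69, 2.69], [-0.47, 2.24], [-1.27, 1.36], [0.19, 2.51], [-1.53, 4.68], [0.08, 2.07], [-3.09, 3.09]. Speed limits (rad/s): [2.57, 2.57, 3.14, 3.14, 3.14, 3.14, 3.14].

## Interface

Orientations are given as a 3x3 rotation matrix whose columns are the frame's x, y, z axes.
In Python, from cell import robot gives the robot as it stands.
- The arm moves only by the tool drive_tool, never from a script. Its argument "rows" is one flat list of numbers, 7 for each row, row after row: the turn, a rotation vector about the tool's x, y, z in rad, then the shift along the tool's x, y, z in cm, then the finger opening in cm, from 0 to 8.54. In form: [ax, ay, az, dx, dy, dz, fingers, ax, ay, az, dx, dy, dz, fingers, ...]. A call has 1 to 5 rows; each row shifts and turns the commanded pose from where the row before left it, along the tool's axes as they then stand; what a row does not reach is not made up. A row lasts 1/12 s, in which the tool goes at most 41.7 mm and 7.16 degrees, less where a joint would pass 70% of its speed; a pose out of reach is approached as far as the arm can. A call is refused whole if a number of a shift passes 4.17 or a number of a turn 0.125, either way. A call with a gripper value outside its range is refused whole. The fingers move at their own pace and stop on an object; "grip_force" is the grip in N (left out, the last holds). Time passes only in rows, so rows that do not move let the fingers close. It gives the time, the measured TCP pose, the force, the opening and the grip force at its end, in the units of the state.
- robot.state(): the state, without advancing time (a new reading comes with each control period).
- robot.read_camera(name): name is "scene" or "top"; returns the picture (400x640x3 uint8, red, green, blue); there is no depth.
- robot.calibration(name): a dict with "fx", "fy", "cx", "cy" (pixels), "origin" and "rotation" of the camera in the world. Camera axes: x right, y down, z forward; pixel columns grow to the right and rows downward; lengths in m; the calibration is good to about 2 mm. A picture is of the moment at which its call begins. calibration takes no time and is no camera call.
- robot.finish_job(): hands the job in; it is judged then, once.
The state is a dict: "time_s": time; "q": joint angles; "qd": joint speeds; "effort": joint torques, N m; "tcp_pos": TCP position; "tool_rot": TCP orientation; "ft_force": force on the tool from outside, world axes, zero at the start; "torque": the same for the moment, N m; "gripper_width": finger opening in m; "gripper_force": force on a finger pad.
Only numpy, scipy, OpenCV 4.12 (cv2) and the standard library are available. Lean on these libraries where they do the work, as an engineer would, in place of code of your own. Each camera call takes 0.05 s, during which the arm holds its last target. There are 200 camera calls.

## Task

Switch on the demo toys for opening time, so that their light show runs in turn: with the fingertips, lightly press down the push switch on top of the double-decker bus, then the one on the tanker lorry, then the one on the pickup truck, each until it is fully down (it stays down). Do not pick up, tip or shift any toy, and leave the box van switched off and the other things on the counter undisturbed. Finish with the hand clear of everything.

Things in the scene. Friction and masses are not known exactly. Their poses are not given: they have to be found in the camera images.
- bus: Toy double-decker bus, blue die-cast, 180 long x 56 wide, flat roof 92 mm high, two rows of windows; the tallest of the four toys, loose (about 0.45 kg). Origin: centre of its underside on the counter; x runs along its length with the front at -x, z up. Its mushroom push switch stands on top, at the centre of the roof.
- tanker: Toy tanker lorry, the same blue, 190 long x 52 wide: a small cab in front and a round tank lying lengthwise behind it, loose (about 0.4 kg). Origin: centre of its underside; x along its length, cab at -x, z up. Its mushroom push switch stands on top, on a flat pad on top of the tank (pad 70 mm high), 23 mm behind the origin (+x).
- pickup: Toy pickup truck, the same blue, 150 long x 56 wide: bonnet, cab (roof 54 mm high), open load bed at the back; the lowest toy, loose (about 0.32 kg). Origin: centre of its underside; x along its length, bonnet at -x, z up. Its mushroom push switch stands on top, on the cab roof, 10 mm ahead of the origin (-x).
- van: Toy box van, the same blue, 140 long x 58 wide: a low cab in front and a square windowless box body (roof 78 mm high) with upright ribs, loose (about 0.36 kg). Origin: centre of its underside; x along its length, cab at -x, z up. Its mushroom push switch stands on top, on the roof of the box, 21 mm behind the origin (+x). This one stays off.
- bus_cap (a point): Centre of the top face of the bus's switch: a bare-metal round cap, 26 mm across, 6 mm thick, on a 16 mm stem in a black collar (32 mm across, 4 mm high), its top 24 mm above the roof or pad when up, that is 116 mm above the counter when up, 108 mm when fully down. It moves with the cap (the cap's spring gives up to 5 mm more while it is pushed past that).
- bus_button (a joint): How far the bus's switch stem is pressed, in m: 0 up (off), 0.008 fully down (on). It starts up. It needs about 2.2 N to start and 2.9 N at the bottom; from there the sprung cap gives 5 mm more, from 4 N to 11 N, and then meets a hard stop. On release the cap springs back by those last 5 mm and the stem stays where it was left.
- tanker_cap (a point): Centre of the top face of the tanker's switch: a bare-metal round cap, 26 mm across, 6 mm thick, on a 16 mm stem in a black collar (32 mm across, 4 mm high), its top 24 mm above the roof or pad when up, that is 94 mm above the counter when up, 86 mm when fully down. It moves with the cap (the cap's spring gives up to 5 mm more while it is pushed past that).
- tanker_button (a joint): How far the tanker's switch stem is pressed, in m: 0 up (off), 0.008 fully down (on). It starts up. It needs about 2.2 N to start and 2.9 N at the bottom; from there the sprung cap gives 5 mm more, from 4 N to 11 N, and then meets a hard stop. On release the cap springs back by those last 5 mm and the stem stays where it was left.
- pickup_cap (a point): Centre of the top face of the pickup's switch: a bare-metal round cap, 26 mm across, 6 mm thick, on a 16 mm stem in a black collar (32 mm across, 4 mm high), its top 24 mm above the roof or pad when up, that is 78 mm above the counter when up, 70 mm when fully down. It moves with the cap (the cap's spring gives up to 5 mm more while it is pushed past that).
- pickup_button (a joint): How far the pickup's switch stem is pressed, in m: 0 up (off), 0.008 fully down (on). It starts up. It needs about 2.2 N to start and 2.9 N at the bottom; from there the sprung cap gives 5 mm more, from 4 N to 11 N, and then meets a hard stop. On release the cap springs back by those last 5 mm and the stem stays where it was left.
- van_cap (a point): Centre of the top face of the van's switch: a bare-metal round cap, 26 mm across, 6 mm thick, on a 16 mm stem in a black collar (32 mm across, 4 mm high), its top 24 mm above the roof or pad when up, that is 102 mm above the counter when up, 94 mm when fully down. It moves with the cap (the cap's spring gives up to 5 mm more while it is pushed past that).
- van_button (a joint): How far the van's switch stem is pressed, in m: 0 up (off), 0.008 fully down (on). It starts up. It needs about 2.2 N to start and 2.9 N at the bottom; from there the sprung cap gives 5 mm more, from 4 N to 11 N, and then meets a hard stop. On release the cap springs back by those last 5 mm and the stem stays where it was left.
- mini_car: Small yellow model car, 66 x 28 x 25 mm, loose, a bystander. Origin: centre of its underside.
- paint_jar: Small round jar of model paint, 32 mm across, 45 mm high, loose, a bystander. Origin: centre of its underside.
- carton: Small cardboard carton, 55 x 30 x 45 mm, loose, a bystander. Origin: centre of its underside.
- mini_van: Small white model car, 66 x 28 x 25 mm, loose, a bystander. Origin: centre of its underside.
- card_pack: Pale pack of cards, 60 x 34 x 22 mm, lying flat, loose, a bystander. Origin: centre of its underside.
- tin: Small round steel tin, 34 mm across, 24 mm high, loose, a bystander. Origin: centre of its underside.
There are look-alikes about, which are no part of the job. What is shaped like the van but pink is not meant.

How it is judged:
By the outcome, as a careful person would: the job done as asked, in the order asked, and still so for the second after the job is handed in, with the robot touching nothing.
It also fails if it takes over 54 s, if anything falls off the work surface, if the arm or the gripper's body presses on something with over 40 N, if the wrist force passes 120 N, or if a joint passes its speed limit or range.

## Working session

There is one attempt and no reset: what is moved stays moved. The work goes in short steps, Python scripts to look and compute and a tool call to move; the robot and the scene stay as the last step left them, time stands still between calls to the robot, and variables do not carry over. Pictures are saved under pics/ and viewed, at most 10 in all, crops included, and the job is handed in when it is done.

Besides the shell and the picture viewer there is one more tool, called after "Call:" as name(argument=value, ...) on one line, values as JSON. drive_tool: Moves the arm, as the interface text tells. Its arguments: {"type":"object","properties":{"rows":{"type":"array"},"grip_force":{"type":"number"}},"required":["rows"]}

```bash
mkdir -p pics; ls; python3 - <<'E'
from cell import robot
import cv2
for n in("top","scene"):
    cv2.imwrite(f"pics/{n}0.png",robot.read_camera(n)[:,:,::-1]); print(n,robot.calibration(n))
s=robot.state();print(s['time_s'],s['tcp_pos'],s['tool_rot'],s['gripper_width'],s['ft_force'])
E
```

```text
pics
top {'fx': 449.4280479836084, 'fy': 449.4280479836084, 'cx': 318.86378199861645, 'cy': 204.97448614272506, 'origin': array([3.83002549e-01, 9.15764100e-04, 1.31157900e+00]), 'rotation': array([[ 2.77938596e-02, -9.94241449e-01,  1.03496103e-01],
       [-9.99606233e-01, -2.80438150e-02, -9.60498936e-04],
       [ 3.85739342e-03, -1.03428654e-01, -9.94629395e-01]])}
scene {'fx': 433.0957587455166, 'fy': 433.0957587455166, 'cx': 315.1299358388488, 'cy': 196.66905783849765, 'origin': array([1.07110735, 0.18254922, 0.98400467]), 'rotation': array([[-0.26462011,  0.79827081, -0.54105445],
       [ 0.96429734,  0.21302085, -0.15733009],
       [-0.01033614, -0.56337007, -0.82614002]])}
0.1 [ 0.26919777 -0.67234287  0.23021732] [[ 9.28330062e-01  3.71755985e-01 -8.85304200e-04]
 [ 3.71757021e-01 -9.28328123e-01  1.90111520e-03]
 [-1.15101833e-04 -2.09398044e-03 -9.99997801e-01]] 0.08569918852276304 [ 0.30819169 -0.30695307  0.16521307]
```

View pics/top0.png

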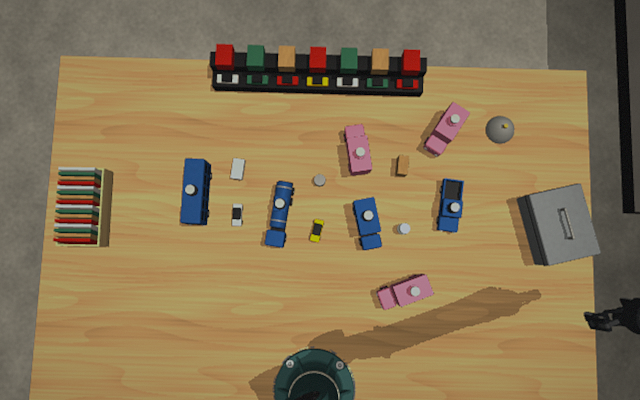

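View pics/scene0.png

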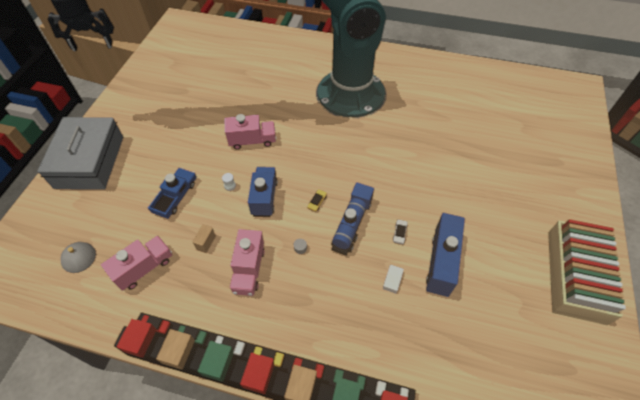

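Top view, blue candidates: bus (195,190), long with a flat roof and widest; tanker (280,212), round tank with bands; box body with separate cab at (367,222) is the van (stays off); pickup (451,205), dark open bed. The pink ones at (358,150), (446,128) and (405,291) are look-alikes. I'll measure the caps in both views and confirm in one enlarged crop.

```bash
cat > h.py <<'E'
import numpy as np, cv2
from cell import robot
H=dict(bus=.116,tanker=.094,pickup=.078,van=.102)
def ray(n,u,v):
    c=robot.calibration(n); d=c['rotation']@np.array([(u-c['cx'])/c['fx'],(v-c['cy'])/c['fy'],1.])
    return np.array(c['origin']),d
def plane(n,u,v,z):
    o,d=ray(n,u,v); return o+d*(z-o[2])/d[2]
def cap(im,u,v,r=9):
    u,v=int(u),int(v); p=im[v-r:v+r+1,u-r:u+r+1]
    hsv=cv2.cvtColor(p,cv2.COLOR_RGB2HSV)
    m=((hsv[...,1]<70)&(hsv[...,2]>120)).astype(np.uint8)
    k,l,s,c=cv2.connectedComponentsWithStats(m)
    if k<2:return None
    i=1+np.argmax(s[1:,4]); return c[i][0]+u-r,c[i][1]+v-r,s[i,4]
E
python3 - <<'E'
from h import *
S=dict(top=dict(bus=(190,189),tanker=(279,203),pickup=(454,207),van=(368,215)),scene=dict(bus=(452,243),tanker=(350,214),pickup=(171,177),van=(260,183)))
for n in S:
    im=robot.read_camera(n)
    for k,(u,v) in S[n].items():
        c=cap(im,u,v); print(n,k,np.round(c,1),plane(n,c[0],c[1],H[k]).round(4))
    if n=="top":
        cv2.imwrite("pics/crop.png",cv2.resize(im[140:260,170:480,::-1],None,fx=2.5,fy=2.5,interpolation=cv2.INTER_CUBIC))
E
```

```text
top bus [189.4 188.8  73. ] [0.5412 0.3481 0.116 ]
top tanker [279.  202.8  71. ] [0.5125 0.1083 0.094 ]
top pickup [454.9 206.7  68. ] [ 0.5171 -0.3759  0.078 ]
top van [368.1 214.8  74. ] [ 0.486 -0.134  0.102]
scene bus [452.  240.5 113. ] [0.5387 0.3479 0.116 ]
scene tanker [350.1 212.3  98. ] [0.5106 0.1071 0.094 ]
scene pickup [169.6 176.6  84. ] [ 0.5147 -0.3761  0.078 ]
scene van [259.3 181.2  86. ] [ 0.4842 -0.1345  0.102 ]
```

View pics/crop.png

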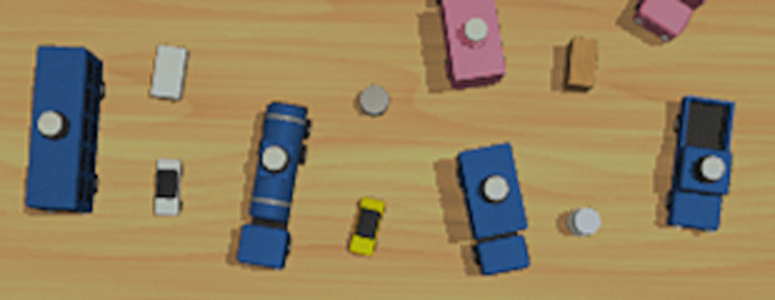

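The crop confirms it: bus (50,123), tanker (274,157) and pickup (712,167) in crop pixels; van (495,187) stays off. I'll close the fingers and go over to the bus, staying high.

Call:
drive_tool(rows=[0,0,0,3.5,-1.5,0,0,0,0,0,3.5,-1.5,0,0,0,0,0,3.5,-1.5,0,0,0,0,0,3.5,-1.5,0,0,0,0,0,3.5,-1.5,0,0], grip_force=20)

```text
time_s: 0.62
tcp_pos: [0.405, -0.5369, 0.2312]
tool_rot: [[0.929, 0.371, -0.0], [0.371, -0.929, 0.0], [0.0, -0.0, -1.0]]
ft_force: [0.7, -0.7, 0.1]
gripper_width: 0.0254
gripper_force: 0.0
```

Call:
drive_tool(rows=[0,0,0,3.5,-1.5,0,0,0,0,0,3.5,-1.5,0,0,0,0,0,3.5,-1.5,0,0,0,0,0,3.5,-1.5,0,0,0,0,0,3.5,-1.5,0,0])

```text
time_s: 1.03
tcp_pos: [0.5396, -0.4022, 0.2312]
tool_rot: [[0.928, 0.372, -0.0], [0.372, -0.928, 0.0], [-0.0, -0.0, -1.0]]
ft_force: [-0.1, -0.6, 0.1]
gripper_width: 0.0001
gripper_force: 0.0
```

Call:
drive_tool(rows=[0,0,0,1.4,-3.5,0,0,0,0,0,1.4,-3.5,0,0,0,0,0,1.4,-3.5,0,0,0,0,0,1.4,-3.5,0,0,0,0,0,1.4,-3.5,0,0])

```text
time_s: 1.45
tcp_pos: [0.5382, -0.2134, 0.2312]
tool_rot: [[0.928, 0.372, -0.0], [0.372, -0.928, 0.0], [-0.0, -0.0, -1.0]]
ft_force: [0.7, 0.1, -0.7]
gripper_width: 0.0003
gripper_force: 0.0
```

Call:
drive_tool(rows=[0,0,0,1.4,-3.5,0,0,0,0,0,1.4,-3.5,0,0,0,0,0,1.4,-3.5,0,0,0,0,0,1.4,-3.5,0,0,0,0,0,1.4,-3.5,0,0])

```text
time_s: 1.87
tcp_pos: [0.5382, -0.025, 0.2314]
tool_rot: [[0.928, 0.372, 0.0], [0.372, -0.928, -0.0], [0.0, 0.0, -1.0]]
ft_force: [0.8, 0.4, 0.1]
gripper_width: -0.0001
gripper_force: 0.0
```

Call:
drive_tool(rows=[0,0,0,1.4,-3.5,0,0,0,0,0,1.4,-3.5,0,0,0,0,0,1.4,-3.5,0,0,0,0,0,1.4,-3.5,0,0,0,0,0,1.4,-3.5,0,0])

```text
time_s: 2.28
tcp_pos: [0.5381, 0.1635, 0.2314]
tool_rot: [[0.928, 0.372, 0.0], [0.372, -0.928, -0.0], [0.0, 0.0, -1.0]]
ft_force: [0.2, 0.1, -0.1]
gripper_width: -0.0002
gripper_force: 0.0
```

Call:
drive_tool(rows=[0,0,0,1.4,-3.5,0,0,0,0,0,1.4,-3.5,0,0,0,0,0,1.4,-3.5,0,0,0,0,0,0,0,0,0,0,0,0,0,0,0,0])

```text
time_s: 2.7
tcp_pos: [0.5375, 0.2785, 0.2311]
tool_rot: [[0.926, 0.377, -0.0], [0.377, -0.926, 0.001], [0.0, -0.001, -1.0]]
ft_force: [-0.3, -0.3, -0.0]
gripper_width: -0.0002
gripper_force: 0.0
```

Call:
drive_tool(rows=[0,0,0,1.4,-3.2,0,0,0,0,0,1.4,-3.2,0,0,0,0,0,0,0,3.5,0,0,0,0,0,0,3.5,0,0,0,0,0,0,2.5,0])

```text
time_s: 3.12
tcp_pos: [0.5402, 0.3427, 0.1341]
tool_rot: [[0.929, 0.371, -0.001], [0.371, -0.929, -0.002], [-0.002, 0.002, -1.0]]
ft_force: [0.4, -1.2, -0.3]
gripper_width: -0.0001
gripper_force: 0.0
```

Call:
drive_tool(rows=[0,0,0,0,0,0,0,0,0,0,0,0,0,0,0,0,0,0,0,0,0])

```text
time_s: 3.37
tcp_pos: [0.542, 0.3439, 0.1376]
tool_rot: [[0.929, 0.37, 0.002], [0.37, -0.929, 0.001], [0.002, 0.0, -1.0]]
ft_force: [0.9, -0.1, -0.7]
gripper_width: 0.0001
gripper_force: 0.0
```

```bash
python3 - <<'E'
from h import *
print(robot.state()['tcp_pos'])
a=robot.read_camera("top")[140:240,150:270,::-1]; b=robot.read_camera("scene")[190:290,390:510,::-1]
cv2.imwrite("pics/bus1.png",cv2.resize(np.hstack([a,b]),None,fx=3.3,fy=3.3,interpolation=cv2.INTER_CUBIC))
E
```

```text
[0.5420301  0.34392859 0.1376484 ]
```

View pics/bus1.png

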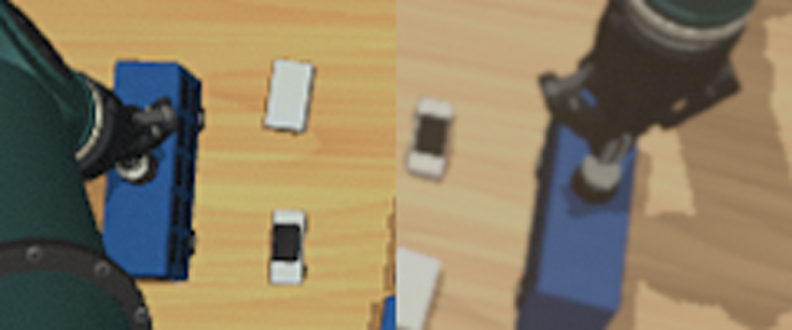

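The fingertips are over the bus cap in both views (crop (135,155) and (603,170)), about 4 mm short in y, so I'll correct that and descend.

Call:
drive_tool(rows=[0,0,0,0,-0.4,0.6,0,0,0,0,0,0,0.6,0,0,0,0,0,0,0.4,0,0,0,0,0,0,0.2,0,0,0,0,0,0,0,0])

```text
time_s: 3.88
tcp_pos: [0.5386, 0.348, 0.1175]
tool_rot: [[0.928, 0.372, -0.001], [0.372, -0.928, -0.001], [-0.001, 0.0, -1.0]]
ft_force: [0.5, -0.1, -1.2]
gripper_width: -0.0
gripper_force: 0.0
```

Call:
drive_tool(rows=[0,0,0,0,0,0.2,0,0,0,0,0,0,0.2,0,0,0,0,0,0,0.2,0,0,0,0,0,0,0,0])

```text
time_s: 4.22
tcp_pos: [0.5393, 0.3484, 0.1121]
tool_rot: [[0.928, 0.372, 0.0], [0.372, -0.928, 0.0], [0.0, -0.0, -1.0]]
ft_force: [0.1, 0.5, 0.5]
gripper_width: -0.0002
gripper_force: 0.0
```

Call:
drive_tool(rows=[0,0,0,0,0,0.2,0,0,0,0,0,0,0.2,0,0,0,0,0,0,0,0])

```text
time_s: 4.47
tcp_pos: [0.5393, 0.3484, 0.1082]
tool_rot: [[0.928, 0.372, 0.0], [0.372, -0.928, 0.0], [0.0, -0.0, -1.0]]
ft_force: [0.3, -0.3, 0.6]
gripper_width: 0.0004
gripper_force: 0.0
```

Call:
drive_tool(rows=[0,0,0,0,0,0.1,0,0,0,0,0,0,0.1,0,0,0,0,0,0,0,0,0,0,0,0,0,0,0])

```text
time_s: 4.8
tcp_pos: [0.5393, 0.3484, 0.1068]
tool_rot: [[0.928, 0.372, 0.0], [0.372, -0.928, 0.0], [0.0, -0.0, -1.0]]
ft_force: [-1.6, -0.6, 6.1]
gripper_width: 0.0001
gripper_force: 2.9
```

6.1 N at 0.1068 m is past the 4 N bottoming force, so the switch should be down. I'll lift off and look.

Call:
drive_tool(rows=[0,0,0,0,0,-0.3,0,0,0,0,0,0,-1,0,0,0,0,0,0,-3,0,0,0,0,0,0,-3.5,0,0,0,0,-1.4,3.5,-2,0])

```text
time_s: 5.22
tcp_pos: [0.5393, 0.3221, 0.2078]
tool_rot: [[0.924, 0.382, 0.005], [0.382, -0.924, 0.011], [0.009, -0.008, -1.0]]
ft_force: [0.4, 1.7, 1.6]
gripper_width: 0.0004
gripper_force: 0.0
```

Call:
drive_tool(rows=[0,0,0,-1.4,3.5,0,0,0,0,0,-1.4,3.5,0,0,0,0,0,-1.4,3.5,0,0,0,0,0,-1.4,3.5,0,0,0,0,0,-2.2,1,0,0])

```text
time_s: 5.63
tcp_pos: [0.5254, 0.1369, 0.2045]
tool_rot: [[0.931, 0.364, 0.004], [0.364, -0.931, -0.003], [0.002, 0.004, -1.0]]
ft_force: [-0.5, -0.3, -0.3]
gripper_width: 0.0003
gripper_force: 0.0
```

Call:
drive_tool(rows=[0,0,0,-1.4,2.5,0,0,0,0,0,0,0,0,0,0,0,0,0,0,0,0,0,0,0,0,0,0,0])

```text
time_s: 5.97
tcp_pos: [0.5192, 0.1155, 0.2042]
tool_rot: [[0.928, 0.372, 0.001], [0.372, -0.928, 0.001], [0.001, -0.0, -1.0]]
ft_force: [-0.1, 0.1, 0.4]
gripper_width: 0.0002
gripper_force: 0.0
```

```bash
python3 - <<'E'
from h import *
print(robot.state()['tcp_pos'])
A=robot.read_camera("top");B=robot.read_camera("scene")
for n,im,p in(("top",A,(190,189)),("scene",B,(452,242))):
    c=cap(im,*p)
    if c: print(n,np.round(c,1),plane(n,c[0],c[1],.116).round(4),plane(n,c[0],c[1],.108).round(4))
cv2.imwrite("pics/bus2.png",cv2.resize(np.hstack([A[140:240,150:270],B[190:290,390:510]])[:,:,::-1],None,fx=3.3,fy=3.3,interpolation=cv2.INTER_CUBIC))
E
```

```text
[0.51919525 0.11548141 0.20423597]
top [190.3 189.3  75. ] [0.5398 0.3456 0.116 ] [0.5409 0.3479 0.108 ]
scene [451.  242.1 111. ] [0.5433 0.3461 0.116 ] [0.5385 0.3476 0.108 ]
```

View pics/bus2.png

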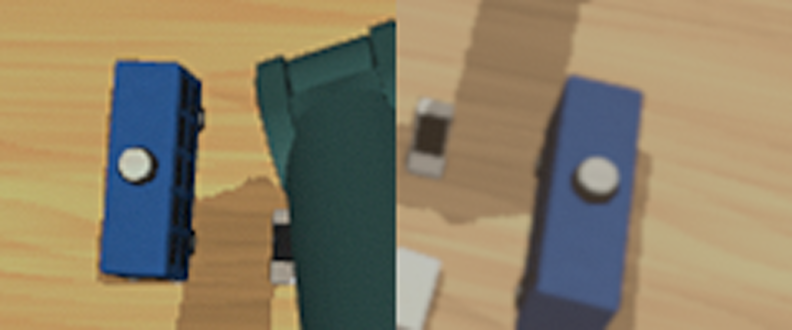

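Bus: the cap triangulates consistently at the 108 mm height and the same x,y as before, so it is down and unshifted. Next, the tanker.

Call:
drive_tool(rows=[0,0,0,-1.0,0.4,0,0,0,0,0,0,0,3.5,0,0,0,0,0,0,3.0,0,0,0,0,0,0,2.0,0,0,0,0,0,0,0,0])

```text
time_s: 6.48
tcp_pos: [0.5075, 0.1071, 0.1154]
tool_rot: [[0.928, 0.373, -0.008], [0.373, -0.928, -0.002], [-0.008, -0.001, -1.0]]
ft_force: [-0.9, -0.8, -0.1]
gripper_width: 0.0002
gripper_force: 0.0
```

Call:
drive_tool(rows=[0,0,0,0,0,0,0,0,0,0,0,0,0,0,0,0,0,0,0,0,0])

```text
time_s: 6.73
tcp_pos: [0.5121, 0.1079, 0.1202]
tool_rot: [[0.928, 0.372, 0.003], [0.372, -0.928, 0.001], [0.003, 0.0, -1.0]]
ft_force: [-0.7, 0.1, 0.5]
gripper_width: 0.0001
gripper_force: 0.0
```

Call:
drive_tool(rows=[0,0,0,0,0,0.8,0,0,0,0,0,0,0.7,0,0,0,0,0,0,0.4,0,0,0,0,0,0,0.2,0,0,0,0,0,0,0,0])

```text
time_s: 7.15
tcp_pos: [0.5105, 0.1073, 0.0972]
tool_rot: [[0.928, 0.372, -0.001], [0.372, -0.928, -0.0], [-0.001, -0.0, -1.0]]
ft_force: [-0.7, 0.5, -0.1]
gripper_width: 0.0
gripper_force: 0.0
```

Call:
drive_tool(rows=[0,0,0,0,0,0.2,0,0,0,0,0,0,0.2,0,0,0,0,0,0,0.2,0,0,0,0,0,0,0,0])

```text
time_s: 7.48
tcp_pos: [0.5111, 0.1075, 0.0917]
tool_rot: [[0.928, 0.372, 0.0], [0.372, -0.928, 0.0], [0.0, 0.0, -1.0]]
ft_force: [-0.5, 0.0, -0.1]
gripper_width: -0.0001
gripper_force: 0.0
```

Call:
drive_tool(rows=[0,0,0,0,0,0.2,0,0,0,0,0,0,0,0,0,0,0,0,0,0,0])

```text
time_s: 7.73
tcp_pos: [0.5109, 0.1074, 0.0897]
tool_rot: [[0.928, 0.372, -0.0], [0.372, -0.928, -0.0], [-0.0, -0.0, -1.0]]
ft_force: [-0.3, -0.2, -0.5]
gripper_width: 0.0004
gripper_force: 0.0
```

Now go to about 0.0850.

Call:
drive_tool(rows=[0,0,0,0,0,0.2,0,0,0,0,0,0,0.2,0,0,0,0,0,0,0,0])

```text
time_s: 7.98
tcp_pos: [0.5109, 0.1074, 0.0857]
tool_rot: [[0.928, 0.372, -0.0], [0.372, -0.928, -0.0], [-0.0, 0.0, -1.0]]
ft_force: [-1.1, -0.2, 4.5]
gripper_width: 0.0004
gripper_force: 2.2
```

Call:
drive_tool(rows=[0,0,0,0,0,0.1,0,0,0,0,0,0,0,0,0,0,0,0,0,0,0])

```text
time_s: 8.23
tcp_pos: [0.511, 0.1074, 0.085]
tool_rot: [[0.928, 0.372, -0.0], [0.372, -0.928, -0.0], [-0.0, 0.0, -1.0]]
ft_force: [-1.6, -0.3, 6.1]
gripper_width: -0.0002
gripper_force: 2.7
```

Call:
drive_tool(rows=[0,0,0,0,0,-0.3,0,0,0,0,0,0,-1,0,0,0,0,0,0,-3,0,0,0,0,0,0,-3.5,0,0,0,0,0,0,-3.5,0])

```text
time_s: 8.65
tcp_pos: [0.5101, 0.1072, 0.199]
tool_rot: [[0.928, 0.372, -0.002], [0.372, -0.928, -0.0], [-0.002, -0.0, -1.0]]
ft_force: [1.3, 0.1, -0.5]
gripper_width: 0.0001
gripper_force: 0.0
```

Call:
drive_tool(rows=[0,0,0,-1.35,3.46,0,0,0,0,0,-1.35,3.46,0,0,0,0,0,-1.35,3.46,0,0,0,0,0,-1.35,3.46,0,0,0,0,0,-1.35,3.46,0,0])

```text
time_s: 9.07
tcp_pos: [0.5123, -0.0798, 0.1986]
tool_rot: [[0.928, 0.372, 0.001], [0.372, -0.928, -0.0], [0.001, 0.0, -1.0]]
ft_force: [0.5, 0.5, 1.0]
gripper_width: -0.0002
gripper_force: 0.0
```

Call:
drive_tool(rows=[0,0,0,-1.35,3.46,0,0,0,0,0,-1.35,3.46,0,0,0,0,0,-1.35,3.46,0,0,0,0,0,-1.35,3.46,0,0,0,0,0,-1.35,3.46,0,0])

```text
time_s: 9.48
tcp_pos: [0.5138, -0.2657, 0.1984]
tool_rot: [[0.928, 0.372, 0.0], [0.372, -0.928, 0.0], [0.0, 0.0, -1.0]]
ft_force: [1.2, -0.0, 0.1]
gripper_width: 0.0001
gripper_force: 0.0
```

Call:
drive_tool(rows=[0,0,0,-1.35,3.46,0,0,0,0,0,-1.35,3.46,0,0,0,0,0,-1.35,3.46,0,0,0,0,0,0,0,0,0,0,0,0,0,0,0,0])

```text
time_s: 9.9
tcp_pos: [0.5139, -0.3789, 0.1981]
tool_rot: [[0.93, 0.366, -0.0], [0.366, -0.93, -0.002], [-0.001, 0.001, -1.0]]
ft_force: [0.1, 0.6, -0.2]
gripper_width: 0.0001
gripper_force: 0.0
```

Call:
drive_tool(rows=[0,0,0,0,0,0,0,0,0,0,0,0,0,0])

```text
time_s: 10.07
tcp_pos: [0.5155, -0.3733, 0.1978]
tool_rot: [[0.927, 0.374, -0.0], [0.374, -0.927, 0.002], [0.0, -0.001, -1.0]]
ft_force: [0.0, 0.3, 0.5]
gripper_width: 0.0003
gripper_force: 0.0
```

```bash
python3 - <<'E'
from h import *
print(robot.state()['tcp_pos'])
A=robot.read_camera("top");B=robot.read_camera("scene")
for n,im,p in(("top",A,(279,203)),("scene",B,(350,213))):
    c=cap(im,*p)
    if c: print(n,np.round(c,1),plane(n,c[0],c[1],.094).round(4),plane(n,c[0],c[1],.086).round(4))
E
```

```text
[ 0.51554605 -0.37325779  0.19783266]
top [279.5 203.1  73. ] [0.5119 0.1072 0.094 ] [0.5128 0.1079 0.086 ]
scene [349.8 214.   98. ] [0.5156 0.1076 0.094 ] [0.5106 0.1069 0.086 ]
```

Tanker is down and unshifted (scene and top agree at 86 mm). The tool is over the pickup, so I'll descend.

Call:
drive_tool(rows=[0,0,0,0,0,3.5,0,0,0,0,0,0,3.5,0,0,0,0,0,0,2.0,0,0,0,0,0,0,0,0,0,0,0,0,0,0,0])

```text
time_s: 10.58
tcp_pos: [0.5151, -0.3738, 0.1071]
tool_rot: [[0.928, 0.373, -0.002], [0.373, -0.928, 0.002], [-0.001, -0.002, -1.0]]
ft_force: [0.3, -0.4, 0.6]
gripper_width: 0.0001
gripper_force: 0.0
```

Call:
drive_tool(rows=[0,0,0,0,0,0,0,0,0,0,0,0,0,0])

```text
time_s: 10.75
tcp_pos: [0.5168, -0.3759, 0.1099]
tool_rot: [[0.928, 0.372, 0.003], [0.372, -0.928, -0.002], [0.002, 0.003, -1.0]]
ft_force: [0.2, 0.5, 1.0]
gripper_width: 0.0003
gripper_force: 0.0
```

Call:
drive_tool(rows=[0,0,0,0,0,1.0,0,0,0,0,0,0,0.9,0,0,0,0,0,0,0.5,0,0,0,0,0,0,0.2,0,0,0,0,0,0,0,0])

```text
time_s: 11.17
tcp_pos: [0.5146, -0.375, 0.0808]
tool_rot: [[0.928, 0.372, -0.002], [0.372, -0.928, 0.001], [-0.001, -0.002, -1.0]]
ft_force: [-0.1, -1.2, 0.1]
gripper_width: -0.0
gripper_force: 0.0
```

Call:
drive_tool(rows=[0,0,0,0,0,0.2,0,0,0,0,0,0,0.2,0,0,0,0,0,0,0.2,0,0,0,0,0,0,0,0,0,0,0,0,0,0,0])

```text
time_s: 11.58
tcp_pos: [0.5153, -0.3754, 0.0758]
tool_rot: [[0.928, 0.372, 0.0], [0.372, -0.928, -0.0], [0.0, 0.0, -1.0]]
ft_force: [-0.7, -0.8, -0.1]
gripper_width: -0.0
gripper_force: 0.0
```

Call:
drive_tool(rows=[0,0,0,0,0,0.2,0,0,0,0,0,0,0.2,0,0,0,0,0,0,0.2,0,0,0,0,0,0,0,0])

```text
time_s: 11.92
tcp_pos: [0.5153, -0.3754, 0.0698]
tool_rot: [[0.928, 0.372, 0.0], [0.372, -0.928, -0.0], [0.0, 0.0, -1.0]]
ft_force: [-0.8, 0.2, 4.6]
gripper_width: 0.0
gripper_force: 2.2
```

Call:
drive_tool(rows=[0,0,0,0,0,0.1,0,0,0,0,0,0,0,0,0,0,0,0,0,0,0])

```text
time_s: 12.17
tcp_pos: [0.5153, -0.3755, 0.0691]
tool_rot: [[0.928, 0.372, 0.0], [0.372, -0.928, -0.0], [0.0, 0.0, -1.0]]
ft_force: [-0.8, 0.8, 5.1]
gripper_width: 0.0002
gripper_force: 2.6
```

Call:
drive_tool(rows=[0,0,0,0,0,-0.3,0,0,0,0,0,0,-1,0,0,0,0,0,0,-3,0,0,0,0,0,0,-4,0,0,0,0,0,0,-4,0])

```text
time_s: 12.58
tcp_pos: [0.5142, -0.3747, 0.1924]
tool_rot: [[0.928, 0.372, -0.003], [0.372, -0.928, 0.002], [-0.002, -0.003, -1.0]]
ft_force: [1.3, -1.0, -0.5]
gripper_width: -0.0001
gripper_force: 0.0
```

Call:
drive_tool(rows=[0,0,0,0,0,-3.5,0,0,0,0,-3,2.5,0,0,0,0,0,-3,2.5,0,0,0,0,0,-3,2.5,0,0,0,0,0,-3,2.5,0,0])

```text
time_s: 13.0
tcp_pos: [0.4402, -0.5139, 0.2278]
tool_rot: [[0.928, 0.373, 0.001], [0.373, -0.928, -0.001], [0.0, 0.001, -1.0]]
ft_force: [0.3, 0.1, 0.5]
gripper_width: -0.0002
gripper_force: 0.0
```

Call:
drive_tool(rows=[0,0,0,-3,2.5,0,0,0,0,0,-2,2,0,0,0,0,0,0,0,0,0,0,0,0,0,0,0,0,0,0,0,0,0,0,0])

```text
time_s: 13.42
tcp_pos: [0.4117, -0.5722, 0.2267]
tool_rot: [[0.928, 0.372, 0.0], [0.372, -0.928, 0.001], [0.001, -0.001, -1.0]]
ft_force: [0.6, 0.5, -0.5]
gripper_width: 0.0001
gripper_force: 0.0
```

```bash
python3 - <<'E'
from h import *
A=robot.read_camera("top");B=robot.read_camera("scene")
S=dict(top=dict(bus=(190,189),tanker=(279,203),pickup=(454,207),van=(368,215)),scene=dict(bus=(452,242),tanker=(350,213),pickup=(171,177),van=(260,182)))
for n,im in(("top",A),("scene",B)):
  for k,p in S[n].items():
    c=cap(im,*p); h=H[k]-(0 if k=='van' else .008)
    if c: print(n,k,np.round(c,1),plane(n,c[0],c[1],h).round(4))
cv2.imwrite("pics/end.png",np.vstack([A[110:320],B[100:310]])[:,:,::-1])
E
```

```text
top bus [190.2 189.2  71. ] [0.5412 0.3482 0.108 ]
top tanker [279.3 203.   70. ] [0.5129 0.1082 0.086 ]
top pickup [454. 207.  69.] [ 0.5171 -0.3759  0.07  ]
top van [368.1 214.8  74. ] [ 0.486 -0.134  0.102]
scene bus [451.1 242.1 107. ] [0.5382 0.348  0.108 ]
scene tanker [349.8 214.   94. ] [0.5106 0.1069 0.086 ]
scene pickup [169.8 178.2  97. ] [ 0.5145 -0.3783  0.07  ]
scene van [259.3 181.2  84. ] [ 0.4843 -0.1345  0.102 ]
```

View pics/end.png

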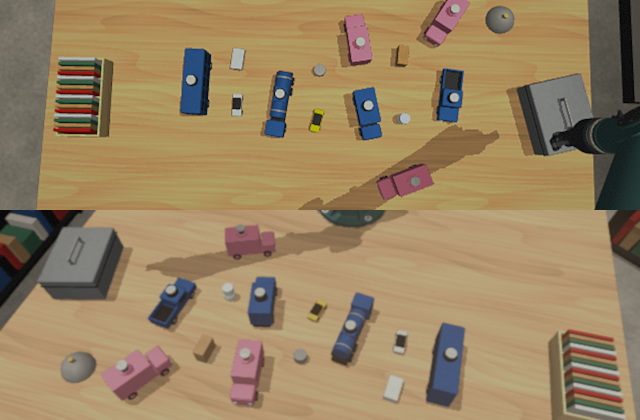

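All three caps now sit at their "down" heights with x,y unchanged. The van cap at (368,215) is still up and the bystanders haven't moved. The hand shows no contact force; I'll raise it a bit more for clearance over the grey box and hand in.

Call:
drive_tool(rows=[0,0,0,0,0,-2,0,0,0,0,0,0,-2,0,0,0,0,0,0,0,0,0,0,0,0,0,0,0,0,0,0,0,0,0,0])

```text
time_s: 13.93
tcp_pos: [0.412, -0.5717, 0.2664]
tool_rot: [[0.928, 0.374, -0.0], [0.374, -0.928, 0.001], [0.0, -0.001, -1.0]]
ft_force: [-0.7, -0.0, -0.2]
gripper_width: 0.0
gripper_force: 0.0
```

```bash
python3 -c "
from cell import robot
print(robot.finish_job())"
```

```text
the job is handed in; nothing more can be done
None
```

The bus, tanker and pickup switches were pressed fully down in that order, the van was left off, nothing else appears to have moved, the hand is clear, and the job was handed in at about 14 s.

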